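# Shim the rocking strain viewer

## Task

The strain viewer rocks because the leg end nearest the robot has lost its rubber pad: push the wooden wedge along the bench, thin edge first, under that bare foot until it is snug and the rocking stops, without jacking the viewer up or shoving it along. Then press down firmly with the fingertips on top of that leg end to check that it no longer dips, and take the hand away, leaving the wedge in place. Only push and press: do not lift anything, and leave the other things on the bench alone.

Things in the scene. Friction and masses are not known exactly. Their poses are not given: they have to be found in the camera images.
- strain_viewer: Bench polariscope, 3 kg, loose on the bench: grey base, four legs in a cross, white lamp housing (140 mm across, top 96 mm up, centred at x +12 mm), column on the +x leg, black round head over the lamp; 250 mm tall. Origin on the bench under the cross's centre; -x along the leg with the bare foot, z up. Feet 130 mm from the origin. It starts upright on its three rubber pads (28 mm across).
- bare_leg: End of the leg without a pad, rigid with the viewer, same axes. Origin at the lowest point of its bare steel stud (12 mm thick, domed), 10 mm above the bench while the viewer is upright. Above it a round boss 36 mm across, underside 22 mm and flat top 44 mm above the bench. Unsupported, a press of about 3 N on it rocks the viewer until the stud meets the bench.
- leg_end_top (a point): Centre of the flat top of that leg end (36 mm across), straight above the bare stud, 44 mm above the bench: the place to press. A firm press is about 5 to 12 N. Once the wedge is snug it gives by less than 1 mm.
- wedge: Hardwood wedge lying flat, 75 g, 110 mm long (x), 50 wide (y). Thickness grows evenly from 4 mm at the thin edge (+x) to 20 mm at the butt (-x); 10 mm thick 41 mm from the thin edge. Origin at the centre of its underside. Starts before the bare foot, thin edge towards it. Slides under 1 N; once snug the push climbs by some 5 N per mm, and above 20 N or so the viewer is shoved.
- wedge_butt (a point): Centre of the wedge's butt face (50 mm wide, 20 mm high), 10 mm above its underside: the face to push on.
- torch_bottle: Yellow gas bottle with a brass hand torch, 72 mm across, 250 mm tall, standing; leave alone. Origin at the centre of its underside.
- goblet: Green glass goblet, 66 mm across, 130 mm tall, standing; leave alone. Origin at the centre of its underside.
- paddle: Steel paddle with a wooden handle, 290 mm long (x), lying flat; leave alone. Origin at mid length on the bench.
There are look-alikes about, which are no part of the job. Of the things shaped like the wedge, the wooden one is meant.

How it is judged:
On the way, in this order (a step that is already met when the one before it is completed fails the run):
1. the wedge has been pushed under the bare foot, thin edge first, until it takes up the gap (to within 1.5 mm) (y of bare_leg in the frame of wedge between -0.023 and 0.023 m and x of bare_leg in the frame of wedge between -0.01 and 0.0245 m and angle between strain_viewer's own z axis and vertical below 0.012 rad), for 0.2 s.
2. the fingers press down on the leg end above the bare foot (4 N or more), the wedge carries it, and it does not dip (viewer within 0.012 rad of upright) (contact force between the fingers and bare_leg above 4 N and contact force between wedge and bare_leg above 1 N and height (world z) of the grasp point above 0.052 m and angle between strain_viewer's own z axis and vertical below 0.012 rad), for 0.2 s.
At the end, for the whole second after the job is handed in: The wedge lies flat on the bench under the bare foot, in so far that its slope is at the foot to within 1.5 mm (foot centre within 23 mm of the wedge's centre line and 30 to 65 mm from the thin edge), the viewer is within 0.012 rad of upright and within 8 mm of where it stood, and both are at rest (all of step 1 and angle between wedge's own z axis and vertical below 0.03 rad and distance of strain_viewer from where it was at the start of the episode below 0.008 m and linear speed of each of wedge, strain_viewer below 0.01 m/s); the robot touches nothing.
It fails at once if the wedge is lifted off the bench or tipped (height (world z) of wedge above 0.008 m or angle between wedge's own z axis and vertical above 0.25 rad).
It fails at once if the viewer is lifted, shoved more than 20 mm or tipped (height (world z) of strain_viewer above 0.012 m or distance of strain_viewer from where it was at the start of the episode above 0.02 m or angle between strain_viewer's own z axis and vertical above 0.13 rad).
It fails at once if the bottle, the goblet or the paddle is disturbed (moved 20 mm) (distance of any of torch_bottle, goblet, paddle from where it was at the start of the episode above 0.02 m).
It also fails if it takes over 64 s, if anything falls off the work surface, if the arm or the gripper's body presses on something with over 40 N, if the wrist force passes 120 N, or if a joint passes its speed limit or range.

## Robot

A 7-joint arm with a two-finger parallel gripper is mounted at the origin on the work surface. World frame = base frame: x ahead of the robot, y to its left, z up, the work surface at z = 0. Lengths are in m, angles in rad, forces in N, time in s.
With the tool pointing down it reaches from about 0.425 to 0.875 m from the base axis. Payload 4.7 kg.
Tool frame: the origin (TCP) lies midway between the tips of the shut fingers; the grasp point (between the pads) lies 19 mm behind it; z points along the fingers, y is the direction in which the jaws open and shut (so a half turn about z gives the same grasp; the last joint's range is limited). The gripper opens to 87 mm and grips with 3 to 60 N. Pads are 19 mm wide; open, the fingers measure 117 mm over their backs; the gripper's body (75 mm by 190 mm) begins 51 mm behind the grasp point.
Start: joints at [-1.138, 0.321, -0.07, 1.45, 0.023, 1.371, -0.057], TCP at [0.264, 0.594, 0.223] pointing down, gripper open.
Joint ranges: [-2.86, 2.86], [-0.3, 2.09], [-1.38, 1.24], [0.06, 2.45], [-1.56, 4.7], [0.09, 2.05], [-2.69, 2.69]. Speed limits (rad/s): [2.57, 2.57, 3.14, 3.14, 3.14, 3.14, 3.14].

## Interface

Orientations are given as a rotation vector (axis times angle).
In Python, from bench import get_state, eyes, job gives the robot as it stands. The module is installed in compiled form; this text tells all that it offers.
- The arm moves only by the shell command python3 -m jog 'ROWS' [FORCE]. ROWS is JSON, a list that holds one entry, the list of rows, each a list of 5 numbers: the opening, from 0 (shut) to 1 (fully open), then the shift along the tool's x, y, z in units of 40 mm (1.0 is 40 mm), then the turn about the tool's z in units of 5 degrees (1.0 is 5 degrees). In form: [[[jaw, dx, dy, dz, turn], ...]]. A call has 1 to 10 rows; each row shifts and turns the commanded pose from where the row before left it, along the tool's axes as they then stand; what a row does not reach is not made up. A row lasts 1/8 s, in which the tool goes at most 62.5 mm and 10.7 degrees, less where a joint would pass 70% of its speed; a pose out of reach is approached as far as the arm can. A call is refused whole if a number of a shift passes 1 or a number of a turn 1, either way. A call with a gripper value outside its range is refused whole. The fingers move at their own pace and stop on an object; FORCE is the grip in N (left out, the last holds). Time passes only in rows, so rows that do not move let the fingers close. It gives the time, the measured TCP pose, the force and the opening at its end, in the units of the state.
- get_state(): the state, without advancing time (a new reading comes with each control period).
- eyes.get_image(name): name is "scene" or "top" or "wrist"; returns (picture, depth): 384x512x3 uint8, red, green, blue; 384x512 float32, m along the optical axis (not along the pixel's ray), 0 where there is no reading.
- eyes.camera_params(name): a dict with "camera_matrix" (3x3 intrinsics, pixels), "k1" (the pictures are not rectified: a ray, as slopes to the right and down, at radius r is drawn at 1 + k1 r^2 times it, then the intrinsics apply), "pose" (4x4, takes a point from camera to world coordinates); the wrist camera has in their place "mount" (4x4, takes a point from camera to tool coordinates, whose origin is the TCP and whose axes are the flange's). Camera axes: x right, y down, z forward; pixel columns grow to the right and rows downward; lengths in m; the calibration is good to about 2 mm. A picture is of the moment at which its call begins: read the wrist's pose just before it. camera_params takes no time and is no camera call.
- job.close_job(): hands the job in, once; it reports no verdict.
The state is a dict: "time": time; "joint_positions": joint angles; "qd": joint speeds; "joint_torque": joint torques, N m; "position": TCP position; "tool_rot": TCP orientation; "ft_force": force on the tool from outside, world axes, zero at the start; "torque": the same for the moment, N m; "grip_width": opening from 0.0 (shut) to 1.0 (fully open).
Only numpy, scipy, OpenCV 4.12 (cv2) and the standard library are available. Lean on these libraries where they do the work, as an engineer would, in place of code of your own. Each camera call takes 0.05 s, during which the arm holds its last target. There are 200 camera calls.

## Working session

There is one attempt and no reset: what is moved stays moved. The work goes in short steps, Python scripts to look and compute and a shell command to move; the robot and the scene stay as the last step left them, time stands still between calls to the robot, and variables do not carry over. Pictures are saved under pics/ and viewed, about 8 in all and at most 12, crops included, and the job is handed in when it is done.

```bash
mkdir -p pics
cat > h.py <<'E'
import numpy as np, cv2
from bench import get_state, eyes, job
from scipy.spatial.transform import Rotation as R
def pose(name, st=None):
    p=eyes.camera_params(name)
    if 'pose' in p: return p, np.array(p['pose'])
    T=np.eye(4); T[:3,:3]=R.from_rotvec(st['tool_rot']).as_matrix(); T[:3,3]=st['position']
    return p, T@np.array(p['mount'])
def grab(name):
    st=get_state(); im,d=eyes.get_image(name); p,T=pose(name,st)
    np.savez(f'{name}.npz',im=im,d=d,T=T,K=p['camera_matrix'],k1=p['k1']); return im,d
def rays(name,uv):
    f=np.load(f'{name}.npz'); K=f['K']; uv=np.asarray(uv,float).reshape(-1,1,2)
    n=cv2.undistortPoints(uv,K,np.array([float(f['k1']),0,0,0,0]))[:,0]
    return f['T'],np.c_[n,np.ones(len(n))],f['d']
def onplane(name,uv,z):
    T,r,_=rays(name,uv); w=r@T[:3,:3].T; t=(z-T[2,3])/w[:,2]
    return T[:3,3]+w*t[:,None]
def bydepth(name,uv):
    T,r,d=rays(name,uv); uv=np.asarray(uv).reshape(-1,2).astype(int)
    return (r*d[uv[:,1],uv[:,0]][:,None])@T[:3,:3].T+T[:3,3]
E
python3 - <<'E'
from h import *
s=get_state(); print(s)
for n in('scene','top'):
    im,d=grab(n); cv2.imwrite(f'pics/{n}.png',im[...,::-1]); print(n,eyes.camera_params(n))
E
```

```text
{'time': 0.0, 'joint_positions': array([-1.13791889,  0.32181351, -0.07007533,  1.4517051 ,  0.02261416,
        1.37077906, -0.05690699]), 'qd': array([0.00010486, 0.00079017, 0.00146334, 0.00060322, 0.00028656,
       0.00122005, 0.00073516]), 'joint_torque': array([-7.83417418e-04, -4.91287494e+01, -4.04645959e-01, -3.12534571e+01,
       -6.39746315e-02,  4.38052998e-02,  1.84674118e-04]), 'position': array([0.26414595, 0.59329331, 0.22145249]), 'tool_rot': array([-6.52930448e-01, -3.07270077e+00,  2.97955362e-03]), 'ft_force': array([-0.52133977,  0.70909529,  0.19878443]), 'torque': array([-0.02091178,  0.04148357, -0.01379271]), 'grip_width': 0.9990638206778946}
scene {'camera_matrix': array([[438.8930215 ,   0.        , 257.64600016],
       [  0.        , 438.8930215 , 190.50904304],
       [  0.        ,   0.        ,   1.        ]]), 'k1': -0.11773504663568139, 'pose': array([[ 0.54249522,  0.4928088 , -0.68032229,  1.43934542],
       [ 0.84002306, -0.31075355,  0.44473981, -0.54053236],
       [ 0.00775912, -0.81275563, -0.58255307,  0.78269499],
       [ 0.        ,  0.        ,  0.        ,  1.        ]])}
top {'camera_matrix': array([[442.71291208,   0.        , 259.76203463],
       [  0.        , 442.71291208, 190.72873282],
       [  0.        ,   0.        ,   1.        ]]), 'k1': -0.17279453302643027, 'pose': array([[-0.05439516, -0.97831741,  0.19984047,  0.31149073],
       [-0.99850425,  0.05439952, -0.00547339, -0.00971013],
       [-0.00551651, -0.19983928, -0.97981316,  1.47190998],
       [ 0.        ,  0.        ,  0.        ,  1.        ]])}
```

View pics/top.png

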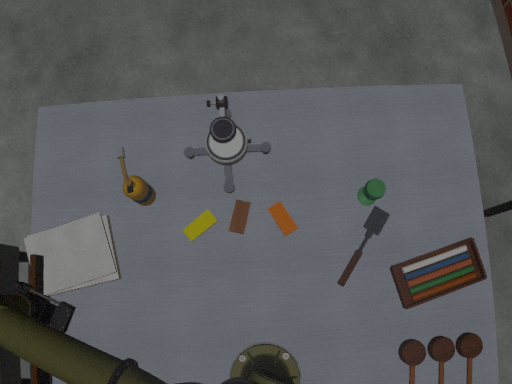

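View pics/scene.png

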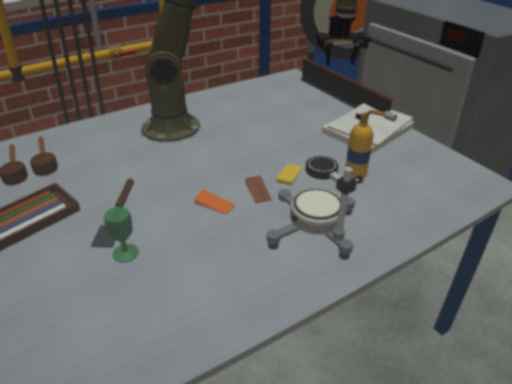

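The top view shows three wedge-shaped things: yellow (200,225), brown wood (240,217) and orange (283,218). Brown fits "hardwood" and lies before the bare leg end at (229,188). I'll measure it and confirm in a crop.

Run:
```python
from h import *
f=np.load('top.npz'); im=f['im']
hsv=cv2.cvtColor(im,cv2.COLOR_RGB2HSV)
print(hsv[217,240],im[217,240],im[188,229],im[150,280])
m=((hsv[...,0]<15)|(hsv[...,0]>172))&(hsv[...,1]>90); m[:195]=0;m[240:]=0;m[:,:222]=0;m[:,258:]=0
m=m.astype(np.uint8)
c=max(cv2.findContours(m,0,2)[0],key=cv2.contourArea); r=cv2.minAreaRect(c); b=cv2.boxPoints(r)
print(r); print(onplane('top',b,0.01))
for n,uv in dict(bare=(229,188),l=(190,153),r=(266,148)).items(): print(n,onplane('top',uv,0.044),bydepth('top',uv))
print('lamp',onplane('top',(227,145),0.096))
print('bottle',onplane('top',(146,197),0.0),'ye',onplane('top',(200,225),.01),'or',onplane('top',(283,218),.01))
a=im[165:245,175:305]; a=cv2.resize(a,None,fx=5,fy=5,interpolation=cv2.INTER_CUBIC)
s=np.load('scene.npz')['im'][140:260,185:370]; s=cv2.resize(s,(650,422),interpolation=cv2.INTER_CUBIC)
cv2.imwrite('pics/c1.png',np.clip(np.vstack([a[:,:650],s])[...,::-1]*1.4,0,255).astype(np.uint8)[:600] if 0 else cv2.resize(np.vstack([a,s]),(450,570))[...,::-1])
```

```text
[ 13 139  81] [81 56 37] [75 75 82] [ 98 102 108]
((239.6470947265625, 216.41180419921875), (14.067066192626953, 31.529630661010742), 14.03624439239502)
[[0.48250832 0.09129489 0.01      ]
 [0.58424234 0.06128017 0.01      ]
 [0.570098   0.01606824 0.01      ]
 [0.46874315 0.0465694  0.01      ]]
bare [[0.61753688 0.0831742  0.044     ]] [[0.61694715 0.08299522 0.04675147]]
l [[0.74544687 0.21015172 0.044     ]] [[0.74468116 0.20976377 0.04651954]]
r [[ 0.74801023 -0.04661296  0.044     ]] [[ 0.74768811 -0.04658573  0.0450537 ]]
lamp [[0.74952681 0.08069434 0.096     ]]
bottle [[0.6114417  0.37269636 0.        ]] ye [[0.50427576 0.18741883 0.01      ]] or [[ 0.51278347 -0.09012401  0.01      ]]
```

View pics/c1.png

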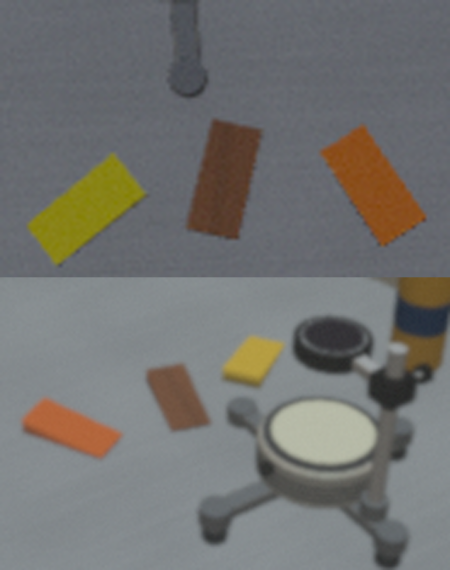

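Brown (240,217) in the top view shows wood grain and its thin edge faces the viewer, so it is the wedge: centre about (0.526, 0.054), yaw about -16°. Bare foot is about (0.617, 0.083). Yellow and orange are look-alikes. I'll go above the wedge.

```bash
python3 -m jog '[[[1,0,0,0,-0.75],[1,0,0,0,-0.75],[1,-0.84,-0.92,0,0],[1,-0.84,-0.92,0,0],[1,-0.84,-0.92,0,0],[1,-0.84,-0.92,0,0],[1,-0.84,-0.92,0,0],[1,-0.84,-0.92,0,0]]]'
python3 -m jog '[[[0.65,-0.84,-0.92,0,0],[0.65,-0.84,-0.92,0,0],[0.65,-0.84,-0.92,0,0],[0.65,-0.84,-0.92,0,0],[0.65,-0.84,-0.92,0,0],[0.65,-0.84,-0.92,0,0],[0.65,0,0,0,0],[0.65,0,0,0,0],[0.65,0,0,0,0]]]'
cat >> h.py <<'E'
def goto(x,y,z,yaw=None):
    s=get_state(); M=R.from_rotvec(s['tool_rot']).as_matrix(); d=(np.array([x,y,z])-s['position'])
    cur=np.degrees(np.arctan2(M[1,0],M[0,0]))
    print('tcp',s['position'].round(4),'yaw',cur.round(2),'zaxis',M[:,2].round(3),'F',s['ft_force'].round(2),'t',s['time'],'w',round(s['grip_width'],3))
    print('units dx dy dz',(M.T@d/0.04).round(2),'turn units',None if yaw is None else -(((yaw-cur+180)%360)-180)/5)
E
python3 - <<'E'
from h import *
goto(.526,.054,.15,163.5)
im,d=grab('wrist'); cv2.imwrite('pics/w1.png',im[...,::-1]); print(eyes.camera_params('wrist')['mount'])
E
```

```text
time: 1.1
position: [0.3953, 0.3231, 0.2222]
tool_rot: [-0.451, -3.109, 0.0]
ft_force: [1.0, -0.3, 0.4]
grip_width: 1.006
time: 2.22
position: [0.525, 0.0576, 0.2223]
tool_rot: [-0.446, -3.109, -0.001]
ft_force: [0.8, -0.2, 0.0]
grip_width: 0.651
tcp [0.525  0.0576 0.2223] yaw 163.66 zaxis [-0.001  0.001 -1.   ] F [ 0.78 -0.21  0.03] t 2.225 w 0.651
units dx dy dz [-0.05 -0.08  1.81] turn units 0.031239536576049432
[[-6.28228364e-04 -9.60846889e-01 -2.77079160e-01  7.52251426e-02]
 [ 9.99999722e-01 -7.15029316e-04  2.12233591e-04  1.11119002e-03]
 [-4.02043708e-04 -2.77078950e-01  9.60847071e-01 -1.61508143e-01]
 [ 0.00000000e+00  0.00000000e+00  0.00000000e+00  1.00000000e+00]]
```

View pics/w1.png

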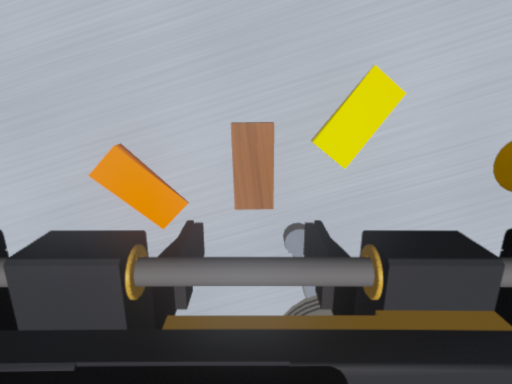

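Wrist view: the wood wedge at (253,166) is between the jaws, the foot's boss is at (298,238), and orange and yellow are at the sides. Next I measure it from close up.

```bash
cat >> h.py <<'E'
def wedge(n='wrist'):
    f=np.load(f'{n}.npz'); hsv=cv2.cvtColor(f['im'],cv2.COLOR_RGB2HSV)
    m=((hsv[...,0]<18)&(hsv[...,1]>80)&(hsv[...,1]<200)&(hsv[...,2]>60)).astype(np.uint8); m[:, :195]=0; m[:,330:]=0; m[250:]=0
    m=cv2.morphologyEx(m,cv2.MORPH_OPEN,np.ones((3,3)))
    c=max(cv2.findContours(m,0,1)[0],key=cv2.contourArea); b=cv2.boxPoints(cv2.minAreaRect(c)); b=b[np.argsort(b[:,1])]
    B=onplane(n,b[:2],.02); Tn=onplane(n,b[2:],.004); bc,tc=B.mean(0),Tn.mean(0); v=tc-bc
    yaw=np.degrees(np.arctan2(v[1],v[0]))
    print('wedge butt',bc.round(4),'thin',tc.round(4),'len',np.hypot(*v[:2]).round(4),'wid',np.linalg.norm(B[0]-B[1]).round(4),'yaw',yaw.round(1)); return bc,tc,yaw
E
python3 - <<'E'
from h import *
bc,tc,yaw=wedge()
print(onplane('wrist',(297.5,238),.044), bydepth('wrist',(292,238)))
goto(*((bc+tc)/2)[:2],.05,yaw+180)
E
```

```text
wedge butt [0.4787 0.0712 0.02  ] thin [0.5827 0.0405 0.004 ] len 0.1084 wid 0.0468 yaw -16.5
[[0.62018533 0.08510404 0.044     ]] [[0.61868097 0.07885834 0.04332291]]
tcp [0.5251 0.0575 0.2224] yaw 163.66 zaxis [-0.  0. -1.] F [0.98 0.12 0.61] t 2.275 w 0.652
units dx dy dz [-0.15 -0.    4.31] turn units 0.024340039613622366
```

```bash
python3 -m jog '[[[0.7,-0.15,0,0.9,0],[0.7,0,0,0.9,0],[0.7,0,0,0.9,0],[0.7,0,0,0.9,0],[0.7,0,0,0.9,0],[0.7,0,0,0.7,0],[0.7,0,0,0,0],[0.7,0,0,0,0]]]'
python3 -c "
from h import *
goto(.535,.084,.006,180)"
```

```text
time: 3.28
position: [0.5322, 0.0549, 0.0157]
tool_rot: [0.449, 3.108, 0.001]
ft_force: [0.3, -0.2, -0.2]
grip_width: 0.701
tcp [0.5322 0.0549 0.0157] yaw 163.56 zaxis [ 0.002  0.    -1.   ] F [ 0.26 -0.21 -0.21] t 3.275 w 0.701
units dx dy dz [0.14 0.72 0.24] turn units -3.287471275540844
```

```bash
python3 -m jog '[[[0.7,0,0,0.11,0],[0.6,0,0,0.11,0],[0.6,0,0,0,0],[0.6,0,0,0,0],[0.6,0.02,0.12,0,-0.5],[0.6,0.02,0.12,0,-0.5],[0.6,0.02,0.12,0,-0.5],[0.6,0.02,0.12,0,-0.5],[0.6,0.02,0.12,0,-0.5],[0.6,0.02,0.12,0,-0.5]]]' 5
python3 -m jog '[[[0.6,0,0,0,-0.3],[0.6,0,0,0,0],[0.6,0,0,0,0]]]'
python3 - <<'E'
from h import *
goto(.535,.084,.006,180)
im,d=grab('wrist'); cv2.imwrite('pics/w2.png',im[...,::-1])
E
```

```text
time: 4.53
position: [0.5318, 0.0837, 0.0058]
tool_rot: [0.036, 3.141, 0.0]
ft_force: [-0.2, -0.4, 0.5]
grip_width: 0.6
time: 4.9
position: [0.5317, 0.0832, 0.0057]
tool_rot: [0.001, 3.142, 0.0]
ft_force: [-0.9, 0.4, -0.6]
grip_width: 0.599
tcp [0.5317 0.0832 0.0057] yaw 179.98 zaxis [ 0.  0. -1.] F [-0.88  0.4  -0.58] t 4.9 w 0.599
units dx dy dz [-0.08  0.02 -0.01] turn units -0.004439880818705433
```

View pics/w2.png

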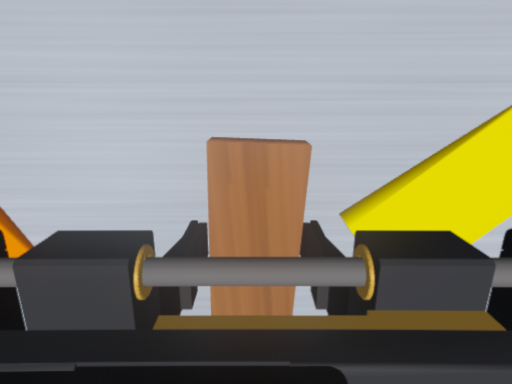

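The wedge now sits straight between the jaws, lined up with the foot. I'll back off upward and re-measure.

```bash
python3 -m jog '[[[0.72,0,0,0,0],[0.72,0,0,0,0],[0.72,0,0,-0.4,0],[0.72,0,0,-0.9,0],[0.72,0.5,0,-1,0],[0.72,1,0,-1,0],[0.3,0.8,0,-0.7,0],[0.3,0,0,0,0],[0.3,0,0,0,0]]]'
python3 - <<'E'
from h import *
im,d=grab('wrist'); cv2.imwrite('pics/w3.png',im[...,::-1])
bc,tc,yaw=wedge(); goto(bc[0]-.03,bc[1],.008,180)
E
```

```text
time: 6.08
position: [0.4402, 0.0833, 0.1662]
tool_rot: [0.0, 3.14, 0.001]
ft_force: [-0.3, -0.5, -0.0]
grip_width: 0.468
wedge butt [0.4721 0.0862 0.02  ] thin [0.5307 0.0864 0.004 ] len 0.0586 wid 0.0468 yaw 0.2
tcp [0.44   0.0831 0.1655] yaw 179.98 zaxis [-0. -0. -1.] F [-0.04  0.27 -0.93] t 6.125 w 0.42
units dx dy dz [-0.05  0.08  3.94] turn units -0.0035115214591996844
```

View pics/w3.png

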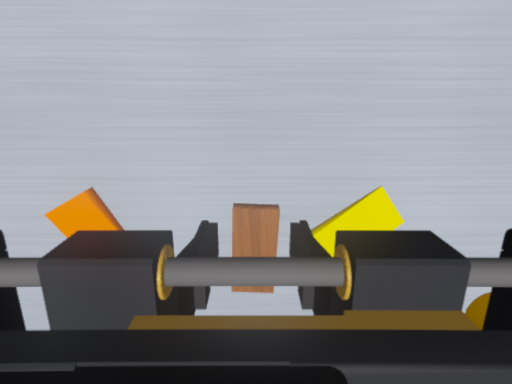

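```bash
python3 -m jog '[[[0.3,0,0.08,0.9,0],[0.3,0,0,0.9,0],[0.3,0,0,0.9,0],[0.3,0,0,0.8,0],[0.3,0,0,0.3,0],[0.3,0,0,0.1,0],[0.3,0,0,0,0],[0.3,0,0,0,0]]]'
python3 - <<'E'
from h import *
goto(.472,.086,.008,180)
im,d=grab('top'); 
hsv=cv2.cvtColor(im,cv2.COLOR_RGB2HSV)
m=((hsv[...,0]<16)&(hsv[...,1]>90)); m[:185]=0;m[245:]=0;m[:,216:217]=0;m[:,:217]=0;m[:,258:]=0
c=max(cv2.findContours(m.astype(np.uint8),0,2)[0],key=cv2.contourArea); r=cv2.minAreaRect(c); print(r,onplane('top',cv2.boxPoints(r),.01))
a=cv2.resize(im[130:260,170:310],None,fx=4,fy=4,interpolation=cv2.INTER_CUBIC); cv2.imwrite('pics/t2.png',a[...,::-1])
E
```

```text
time: 7.12
position: [0.4407, 0.0868, 0.0108]
tool_rot: [-0.0, 3.14, 0.001]
ft_force: [0.3, 0.3, 0.2]
grip_width: 0.302
tcp [0.4407 0.0868 0.0108] yaw -179.99 zaxis [ 0.002  0.001 -1.   ] F [0.26 0.26 0.25] t 7.125 w 0.302
units dx dy dz [-0.78 -0.02  0.07] turn units 0.0013944594723625415
((231.0, 210.5), (19.0, 14.0), 90.0) [[0.58116065 0.10401402 0.01      ]
 [0.57857662 0.05698027 0.01      ]
 [0.51434566 0.0598946  0.01      ]
 [0.51685227 0.10655491 0.01      ]]
```

View pics/t2.png

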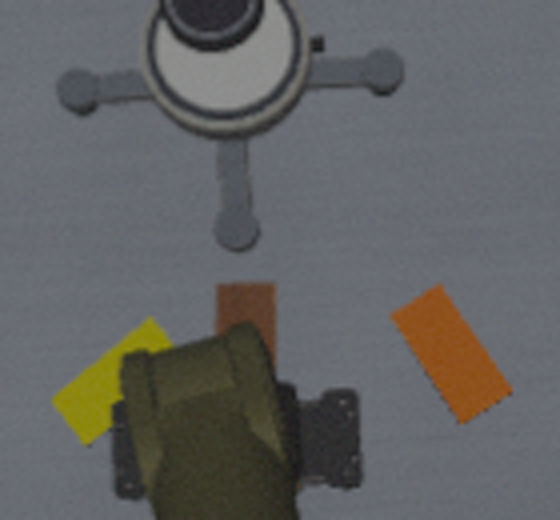

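The wedge is straight and in line with the leg, with its thin edge at (246,284) of the crop below the boss at (237,230). I'll push it.

```bash
python3 -m jog '[[[0.3,-0.25,0,0.05,0],[0.3,-0.25,0,0,0],[0.3,-0.2,0,0,0],[0.3,-0.2,0,0,0],[0.3,-0.2,0,0,0],[0.3,-0.2,0,0,0],[0.3,-0.2,0,0,0],[0.3,-0.2,0,0,0],[0.3,-0.2,0,0,0],[0.3,0,0,0,0]]]'
python3 -m jog '[[[0.3,-0.1,0,0,0],[0.3,-0.1,0,0,0],[0.3,0,0,0,0]]]'
```

```text
time: 8.43
position: [0.5166, 0.0865, 0.0079]
tool_rot: [0.0, 3.141, -0.0]
ft_force: [0.5, 0.1, -0.2]
grip_width: 0.302
time: 8.8
position: [0.5241, 0.0865, 0.0078]
tool_rot: [-0.0, 3.141, 0.0]
ft_force: [-0.1, 0.4, -0.1]
grip_width: 0.298
```

```bash
for i in 1 2; do python3 -m jog '[[[0.3,-0.05,0,0,0],[0.3,-0.05,0,0,0],[0.3,0,0,0,0]]]' | grep -E 'pos|ft'; done
python3 -m jog '[[[0.3,-0.05,0,0,0],[0.3,0,0,0,0]]]' | grep -E 'pos|ft'
python3 - <<'E'
from h import *
goto(.54,.086,.008,180)
im,d=grab('scene'); cv2.imwrite('pics/s2.png',cv2.resize(im[130:270,200:380],None,fx=4,fy=4,interpolation=cv2.INTER_CUBIC)[...,::-1])
E
```

```text
position: [0.5279, 0.0866, 0.0078]
ft_force: [0.2, -0.7, 0.3]
position: [0.532, 0.0866, 0.0078]
ft_force: [-0.2, -0.6, 0.5]
position: [0.534, 0.0866, 0.0078]
ft_force: [1.0, 0.2, -0.2]
tcp [0.534  0.0866 0.0078] yaw -179.99 zaxis [ 0.  0. -1.] F [ 1.04  0.25 -0.22] t 9.8 w 0.302
units dx dy dz [-0.15 -0.01 -0.01] turn units 0.0010905488671141938
```

View pics/s2.png

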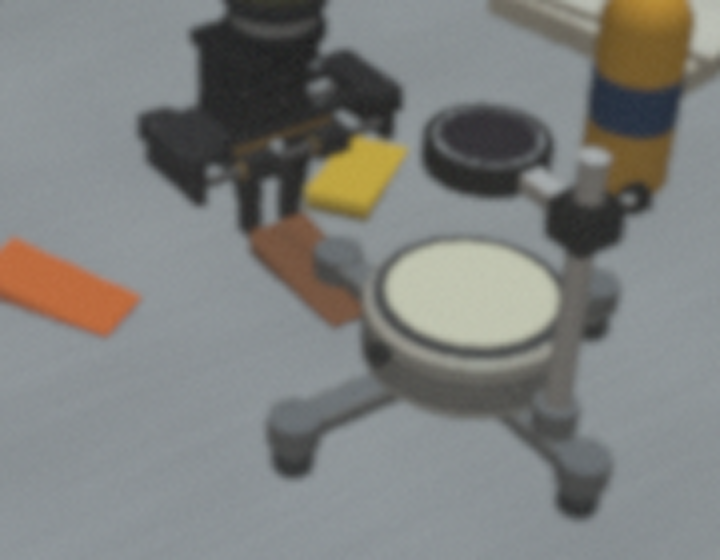

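The wedge is under the foot at crop (300,270), with the fingers on its butt. I'll push on in 1 mm steps and watch the force.

```bash
for i in 1 2 3; do python3 -m jog '[[[0.3,-0.025,0,0,0],[0.3,0,0,0,0]]]' | grep -E 'pos|ft'; done
```

```text
position: [0.5348, 0.0866, 0.0078]
ft_force: [0.7, -0.5, 0.2]
position: [0.5359, 0.0866, 0.0078]
ft_force: [-0.4, -0.1, -0.4]
position: [0.5369, 0.0865, 0.0078]
ft_force: [0.5, -0.3, -0.2]
```

```bash
python3 -m jog '[[[0.3,-0.025,0,0,0],[0.3,0,0,0,0]]]' | grep -E 'pos|ft'
```

```text
position: [0.5379, 0.0865, 0.0078]
ft_force: [0.5, 0.2, -0.7]
```

```bash
python3 -m jog '[[[0.3,-0.025,0,0,0],[0.3,0,0,0,0]]]' | grep -E 'pos|ft'
```

```text
position: [0.5389, 0.0865, 0.0078]
ft_force: [-1.3, -0.7, -0.1]
```

```bash
python3 -m jog '[[[0.3,-0.025,0,0,0],[0.3,0,0,0,0]]]' | grep -E 'pos|ft'
```

```text
position: [0.5399, 0.0866, 0.0078]
ft_force: [0.8, -0.3, 0.5]
```

```bash
python3 -m jog '[[[0.3,-0.02,0,0,0],[0.3,0,0,0,0]]]' | grep -E 'pos|ft'
```

```text
position: [0.5406, 0.0866, 0.0078]
ft_force: [0.2, 0.7, 0.0]
```

```bash
python3 -m jog '[[[0.3,-0.02,0,0,0],[0.3,0,0,0,0]]]' | grep -E 'pos|ft'
```

```text
position: [0.5414, 0.0866, 0.0078]
ft_force: [0.3, 0.1, -0.1]
```

```bash
python3 -m jog '[[[0.3,-0.02,0,0,0],[0.3,0,0,0,0]]]' | grep -E 'pos|ft'
```

```text
position: [0.5422, 0.0866, 0.0078]
ft_force: [-0.2, -0.7, -0.5]
```

```bash
python3 -m jog '[[[0.3,-0.02,0,0,0],[0.3,0,0,0,0]]]' | grep -E 'pos|ft'
```

```text
position: [0.5431, 0.0866, 0.0078]
ft_force: [0.5, -0.4, 0.1]
```

```bash
python3 -m jog '[[[0.3,-0.025,0,0,0],[0.3,0,0,0,0]]]' | grep -E 'pos|ft'
```

```text
position: [0.5441, 0.0865, 0.0078]
ft_force: [-0.5, -0.7, 0.0]
```

```bash
python3 -m jog '[[[0.3,-0.025,0,0,0],[0.3,0,0,0,0]]]' | grep -E 'pos|ft'
```

```text
position: [0.5451, 0.0866, 0.0078]
ft_force: [-0.0, 0.4, -0.1]
```

```bash
python3 -m jog '[[[0.3,-0.025,0,0,0],[0.3,0,0,0,0]]]' | grep -E 'pos|ft'
```

```text
position: [0.5459, 0.0865, 0.0078]
ft_force: [-1.7, -0.1, 0.1]
```

```bash
python3 -m jog '[[[0.3,-0.02,0,0,0],[0.3,0,0,0,0]]]' | grep -E 'pos|ft'
```

```text
position: [0.5464, 0.0866, 0.0077]
ft_force: [-1.7, 0.4, 1.4]
```

```bash
python3 -m jog '[[[0.3,-0.02,0,0,0],[0.3,0,0,0,0]]]' | grep -E 'pos|ft'
```

```text
position: [0.5469, 0.0866, 0.0077]
ft_force: [-3.6, 0.2, 1.8]
```

```bash
python3 -m jog '[[[0.3,-0.02,0,0,0],[0.3,0,0,0,0]]]' | grep -E 'pos|ft'
```

```text
position: [0.5473, 0.0865, 0.0076]
ft_force: [-6.3, -0.1, 5.0]
```

```bash
python3 -m jog '[[[0.3,-0.02,0,0,0],[0.3,0,0,0,0],[0.3,0,0,0,0]]]' | grep -E 'pos|ft'
```

```text
position: [0.5476, 0.0866, 0.0076]
ft_force: [-7.5, 0.6, 5.1]
```

Snug at about 7.5 N. I'll back off, rise, and check from the top that the viewer did not move.

```bash
python3 -m jog '[[[0.3,0.3,0,0,0],[0.3,0.4,0,0,0],[0.3,0.3,0,-0.5,0],[0,0,0,-1,0],[0,0,0,-1,0],[0,0,0,-1,0],[0,0,0,-0.2,0],[0,0,0,0,0],[0,0,0,0,0]]]'
python3 - <<'E'
from h import *
f=np.load('top.npz')
def blobs(im):
    g=cv2.GaussianBlur(im,(3,3),0).astype(int); out=[]
    for u,v,z in((189.5,152.5,.044),(265.5,147.5,.044),(229.5,187.5,.044)):
        u0,v0=int(u),int(v); p=im[v0-9:v0+10,u0-9:u0+10]; m=(cv2.cvtColor(p,cv2.COLOR_RGB2GRAY)<88).astype(np.uint8)
        out.append(p)
    return out
old=f['im']; im,d=grab('top')
for a,b,(u,v) in zip(blobs(old),blobs(im),((190,153),(266,148),(229,187))):
    s,_=cv2.phaseCorrelate(a.mean(2).astype(np.float32),b.mean(2).astype(np.float32),cv2.createHanningWindow((19,19),cv2.CV_32F)); print('shift px',np.round(s,2))
cv2.imwrite('pics/t3.png',cv2.resize(im[130:260,170:310],None,fx=4,fy=4,interpolation=cv2.INTER_CUBIC)[...,::-1])
im,d=grab('wrist'); cv2.imwrite('pics/w4.png',im[...,::-1])
goto(.6185,.084,.06,180)
E
```

```text
time: 15.35
position: [0.5082, 0.0864, 0.1542]
tool_rot: [0.0, -3.14, 0.001]
ft_force: [0.6, 0.1, 0.2]
grip_width: 0.006
shift px [-0.01 -0.09]
shift px [-0.07  0.11]
shift px [0.52 0.08]
tcp [0.5083 0.0863 0.1543] yaw 180.0 zaxis [-0.002 -0.001 -1.   ] F [-0.12  0.52  1.26] t 15.45 w 0.007
units dx dy dz [-2.76 -0.06  2.35] turn units -6.887044360155414e-05
```

View pics/w4.png

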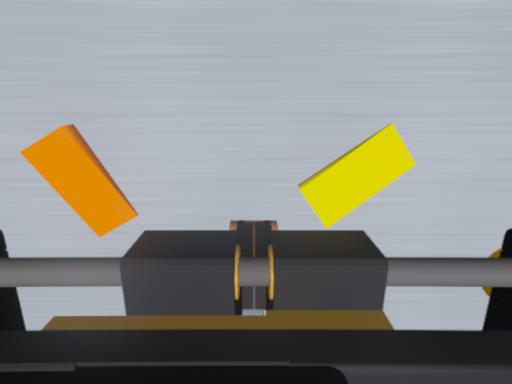

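View pics/t3.png

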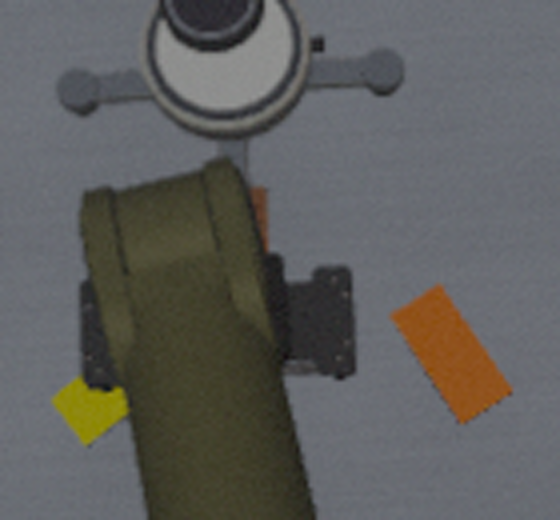

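Both side feet are unmoved (shift under 0.15 px). The foot's own patch is hidden by the arm, so that reading is void. Now over the leg end.

```bash
python3 -c "
from h import *
print(onplane('top',[(231,176.8),(236.7,177)],.004))"
python3 -m jog '[[[0,-0.9,-0.03,0,0],[0,-0.9,-0.03,0,0],[0,-0.7,-0.02,0,0],[0,-0.25,0,0.5,0],[0,0,0,0.9,0],[0,0,0,0.8,0],[0,0,0,0,0],[0,0,0,0,0]]]' 10
python3 - <<'E'
from h import *
goto(.6185,.083,.046,180)
im,d=grab('scene'); cv2.imwrite('pics/s3.png',cv2.resize(im[100:270,200:380],None,fx=3.5,fy=3.5,interpolation=cv2.INTER_CUBIC)[...,::-1])
E
```

```text
[[0.66473441 0.07738843 0.004     ]
 [0.66293753 0.05798468 0.004     ]]
time: 16.45
position: [0.619, 0.0834, 0.0681]
tool_rot: [-0.0, 3.141, 0.0]
ft_force: [0.1, -0.2, 1.0]
grip_width: 0.006
tcp [0.619  0.0834 0.0681] yaw -180.0 zaxis [ 0.  0. -1.] F [ 0.05 -0.18  1.01] t 16.45 w 0.006
units dx dy dz [ 0.01 -0.01  0.55] turn units 0.0009758781643995462
```

View pics/s3.png

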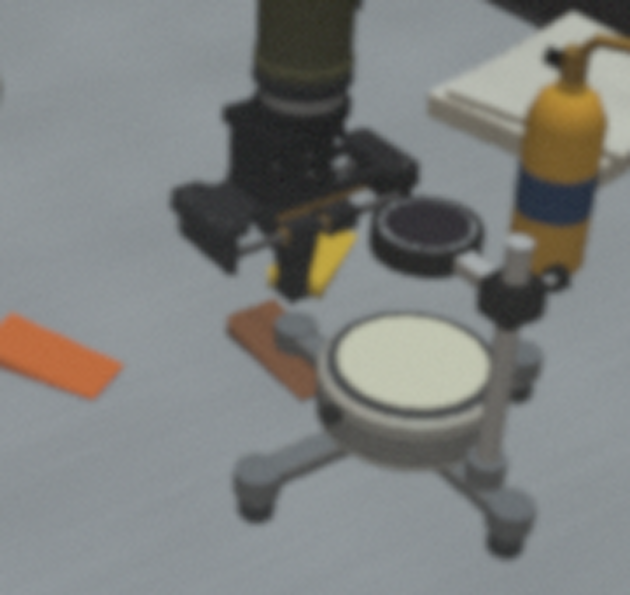

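The fingertips are above the boss (crop (292,290) over (297,328)), with the wedge under it. I'll press in small steps.

```bash
python3 -m jog '[[[0,0,0,0.3,0],[0,0,0,0.15,0],[0,0,0,0.06,0],[0,0,0,0,0]]]' | grep -E 'pos|ft'
```

```text
position: [0.619, 0.0833, 0.0472]
ft_force: [-0.7, 0.1, 1.7]
```

```bash
python3 -m jog '[[[0,0,0,0.04,0],[0,0,0,0,0]]]' | grep -E 'pos|ft'
```

```text
position: [0.6192, 0.0834, 0.0458]
ft_force: [0.3, 0.1, -0.1]
```

```bash
python3 -m jog '[[[0,0,0,0.03,0],[0,0,0,0,0]]]' | grep -E 'pos|ft'
```

```text
position: [0.6192, 0.0834, 0.0446]
ft_force: [-0.6, -1.3, 0.0]
```

```bash
python3 -m jog '[[[0,0,0,0.02,0],[0,0,0,0,0]]]' | grep -E 'pos|ft'
```

```text
position: [0.6192, 0.0834, 0.0445]
ft_force: [-2.3, 0.1, 5.1]
```

```bash
python3 -m jog '[[[0,0,0,0.02,0],[0,0,0,0,0]]]' | grep -E 'pos|ft'
```

```text
position: [0.6192, 0.0834, 0.0444]
ft_force: [-3.4, -1.4, 9.7]
```

```bash
python3 -m jog '[[[0,0,0,0,0],[0,0,0,0,0],[0,0,0,0,0],[0,0,0,0,0]]]' | grep -E 'pos|ft'
python3 -m jog '[[[0,0,0,-0.3,0],[0,0,0,-0.9,0],[0,0,0,-0.9,0],[0,0,0,-0.9,0],[0,1,0,0,0],[0,1,0,0,0],[0,1,0,0,0],[0,0,1,0,0],[0,0,1,0,0]]]'
python3 -m jog '[[[0,0,1,0,0],[0,0,1,0,0],[0,0,1,0,0],[0,0,1,0,0],[0,0,0,0,0],[0,0,0,0,0],[0,0,0,0,0]]]'
python3 - <<'E'
from h import *
goto(.5,.3,.15,180)
old=np.load('top.npz')['im']; im,d=grab('top')
hsv=cv2.cvtColor(im,cv2.COLOR_RGB2HSV); m=((hsv[...,0]<16)&(hsv[...,1]>90)); m[:165]=0;m[230:]=0;m[:,:218]=0;m[:,250:]=0
c=max(cv2.findContours(m.astype(np.uint8),0,2)[0],key=cv2.contourArea); b=cv2.boundingRect(c); print(b,onplane('top',[(b[0]+b[2]/2,b[1]+b[3])],.02),onplane('top',[(b[0]+b[2]/2,b[1])],.004))
cv2.imwrite('pics/t4.png',cv2.resize(im[100:250,160:310],None,fx=4,fy=4,interpolation=cv2.INTER_CUBIC)[...,::-1])
E
```

```text
position: [0.6192, 0.0834, 0.0444]
ft_force: [-3.6, -0.3, 9.8]
time: 19.62
position: [0.4991, 0.164, 0.1638]
tool_rot: [0.002, 3.14, 0.002]
ft_force: [1.3, 0.6, 0.0]
grip_width: 0.003
time: 20.5
position: [0.4997, 0.3217, 0.1632]
tool_rot: [0.003, 3.141, -0.001]
ft_force: [-0.4, -0.3, 0.0]
grip_width: 0.006
tcp [0.4997 0.3217 0.1632] yaw 179.88 zaxis [ 0. -0. -1.] F [-0.36 -0.27  0.01] t 20.5 w 0.006
units dx dy dz [-0.01 -0.54  0.33] turn units -0.02497887705512767
(223, 177, 15, 32) [[0.5511288  0.08266631 0.02      ]] [[0.66413053 0.07912245 0.004     ]]
```

View pics/t4.png

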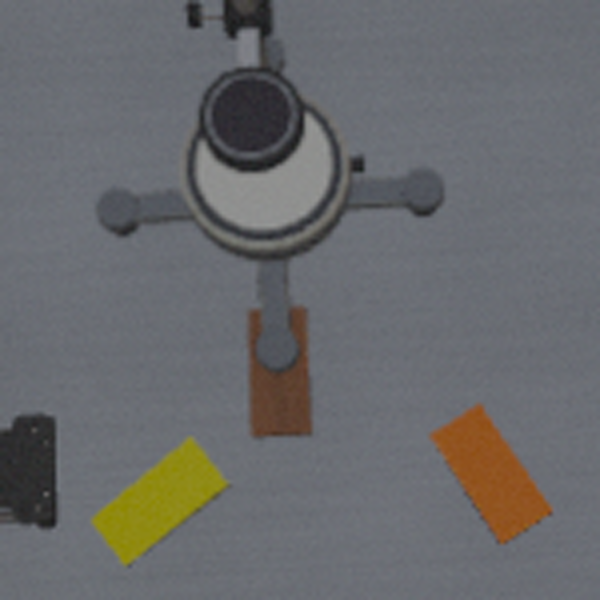

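The wedge is under the boss and centred on it, the viewer is in place, and the hand is clear. Handing in.

```bash
python3 -c "
from bench import job
print(job.close_job())"
```

```text
the job is handed in; nothing more can be done
None
```

The wooden wedge is snug under the bare foot, and I handed the job in at about 20.5 s of the 64 s allowed. No verdict was reported.

- **Straightening:** I straddled the wedge with loosely set jaws and turned it about 16° into line with the leg.
- **Pushing:** I pushed on the butt with two fingertips. The force stayed near zero until about 0.5455 m (TCP x), then climbed to about 7.5 N over the next 2 mm, and I stopped there.
- **Press check:** I pressed 9.8 N on the leg end and held it for at least 0.5 s. The fingertips went down only about 0.2 mm, so it no longer dips.
- **Last look from above:** The thin edge is about 46 mm past the foot, against 41 mm nominal and 30 to 65 mm allowed. The foot is within a few millimetres of the wedge's centre line. The hand was clear, with about zero force on it.

**What disagreed or was not checked:**
- The wedge became snug about 5 mm further in than the camera position of the foot predicted, which is roughly what measurement error would give.
- After the push, the two side feet had shifted less than 0.15 px. The same check on the bare foot was void because the arm hid it.
- I did not repeat the shift check after the press, but the final picture shows the viewer in place.
- I did not re-measure the bottle, goblet and paddle at the end; all moves stayed clear of them.

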